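# Load the spacer magazine and drop the stack onto its feed floor

### The job

Load the tube magazine end to end with the three spacers that fit it: the long grooved one first, then the two short ones on top of it, all resting on the stop tongue; leave the wide spacer, which does not fit, standing in its bay. Then squeeze the trigger against the fixed grip so that the stack drops to the floor of the tube, and let it spring back, so that the tongue locks into the long spacer's groove. Do not shift or tip the bottle, the jar or the reel standing round the work.

Things in the scene. Friction and masses are not known exactly. Their poses are not given: they have to be found in the camera images.
- magazine: Fixed fixture: dark steel base plate 110 x 236 x 12 mm (x, y, z) carrying, along its y axis, an upright bare aluminium tube at y = -65 mm and a black squeeze grip with trigger at y = +60 mm. Origin: centre of the plate's underside, on the bench top; z up. Mind the wall boxes beyond the bench: they begin 0.50 m above it, at world x = 0.59, and can catch a raised wrist that swings far out.
- tube_floor (a point): Point on the tube's axis at its floor (12 mm above the bench). A flat steel stop tongue enters the bore from the grip side; its upper face is 27 mm above this floor: until the trigger is squeezed, what is loaded stops on it.
- tube_mouth (a point): Point on the tube's axis at its rim, 195 mm above the bench; spacers are let in here from above. Bore 41 mm, wall 3 mm; flared over the last 12 mm to about 55 mm wide inside, 62 mm outside. A narrow sight slot faces the magazine's -x.
- squeeze_point (a point): 88 mm above the bench, 125 mm from the tube axis: middle between the outer faces of grip and fully squeezed trigger, each then 14 mm from it along the magazine's y (fixed grip on +y, trigger on the tube side). At rest the trigger's face is 29 mm from it. Pinch along y from above. The grip is a bar 26 mm wide (x), 14 thick (y), top 118 mm above the bench; 40 mm either side along y is clear.
- trigger (a joint): Sprung trigger hinge, rad: 0 at rest (leaning to the tube), 0.2 fully squeezed (upright, its own stop). Pivot 14 mm above the bench. About 4 N at its top starts it, 8 N holds it squeezed; it springs back. The linked tongue leaves the bore by about 0.18. After the stack has dropped it returns to 0 only if the long spacer's groove faces the tongue.
- trigger_top (a point): On the trigger (black paddle 24 mm wide, 10 mm thick), on its middle line 85 mm from its pivot, 1 mm below its upper end.
- bay_tray: Fixed grey tray 90 x 245 x 8 mm (x, y, z); four bays in a row along its y, at -90, -30, +30, +90 mm, 56 mm wide between upright fins 4 mm thick, 70 mm long (x), top 42 mm above the bench; open to -x and +x but for a lip 4 mm high. Origin: centre of its underside; spacers stand on its floor, 8 mm above the bench.
- long_spacer: Solid bare aluminium cylinder, 36 mm diameter, 80 mm long, about 0.18 kg, with a groove (neck 16 mm diameter) from 17 to 31 mm above its underside. Origin: centre of its underside; z is its axis. Starts standing, right way up for loading, in one of the bays.
- short_spacer_a: Solid bare aluminium cylinder, 36 mm diameter, 60 mm long, about 0.16 kg, standing in one of the bays. Origin: centre of its underside; z is its axis.
- short_spacer_b: The same as short_spacer_a; the two are interchangeable.
- wide_spacer: Solid bare aluminium cylinder, 46 mm diameter, 60 mm long, about 0.26 kg, standing in one of the bays; too wide for the tube. Origin: centre of its underside. To be left there.
- ipa_bottle: Bystander: pale pump bottle, 65 mm diameter, 124 mm tall. Origin: centre of its underside.
- jar_orange: Bystander: small white jar with screw cap, 42 mm diameter, 52 mm tall. Origin: centre of its underside.
- solder_reel: Bystander: small reel, 56 mm diameter, 34 mm tall. Origin: centre of its underside.
Things that resemble listed ones, but are neither listed nor needed, are in the scene too. Leave any yellow look-alike of the short_spacer_a alone.

How it is judged:
On the way, in this order (a step that is already met when the one before it is completed fails the run):
1. the long spacer rests on the stop tongue in the tube (z of long_spacer in the frame of tube_floor between 0.02 and 0.034 m and horizontal distance between long_spacer and tube_floor below 0.008 m and angle between long_spacer's own z axis and vertical below 0.15 rad and linear speed of long_spacer below 0.02 m/s), for 0.2 s.
2. both short spacers rest on it in the tube, one on the other, still held up by the tongue (all of step 1 and ((z of short_spacer_a in the frame of tube_floor between 0.101 and 0.113 m and horizontal distance between each of short_spacer_a, short_spacer_b and tube_floor below 0.008 m and angle between each of short_spacer_a, short_spacer_b's own z axis and vertical below 0.15 rad and z of short_spacer_b in the frame of tube_floor between 0.161 and 0.173 m) or (z of short_spacer_b in the frame of tube_floor between 0.101 and 0.113 m and horizontal distance between each of short_spacer_b, short_spacer_a and tube_floor below 0.008 m and angle between each of short_spacer_b, short_spacer_a's own z axis and vertical below 0.15 rad and z of short_spacer_a in the frame of tube_floor between 0.161 and 0.173 m)) and linear speed of each of short_spacer_a, short_spacer_b below 0.02 m/s), for 0.2 s.
3. the trigger is squeezed (past 0.15 rad) (value of joint trigger above 0.15 rad).
4. the stack stands on the floor of the tube (z of long_spacer in the frame of tube_floor between -0.006 and 0.006 m and horizontal distance between long_spacer and tube_floor below 0.008 m and angle between long_spacer's own z axis and vertical below 0.15 rad and ((z of short_spacer_a in the frame of tube_floor between 0.074 and 0.086 m and horizontal distance between each of short_spacer_a, short_spacer_b and tube_floor below 0.008 m and angle between each of short_spacer_a, short_spacer_b's own z axis and vertical below 0.15 rad and z of short_spacer_b in the frame of tube_floor between 0.134 and 0.146 m) or (z of short_spacer_b in the frame of tube_floor between 0.074 and 0.086 m and horizontal distance between each of short_spacer_b, short_spacer_a and tube_floor below 0.008 m and angle between each of short_spacer_b, short_spacer_a's own z axis and vertical below 0.15 rad and z of short_spacer_a in the frame of tube_floor between 0.134 and 0.146 m))), for 0.1 s.
At the end, for the whole second after the job is handed in: Long spacer on the tube floor, both short ones end to end on it, either order (heights within 6 mm, within 8 mm of the axis, tilt under 0.15 rad), at rest; trigger within 0.03 rad of rest; wide spacer upright in its bay within 20 mm of its start (all of step 4 and value of joint trigger below 0.03 rad and linear speed of each of long_spacer, short_spacer_a, short_spacer_b below 0.02 m/s and z of wide_spacer in the frame of bay_tray below 0.014 m and angle between wide_spacer's own z axis and vertical below 0.1 rad and distance of wide_spacer from where it was at the start of the episode below 0.02 m); the robot touches nothing.
It fails at once if the bottle is shifted more than 25 mm or tipped (distance of ipa_bottle from where it was at the start of the episode above 0.025 m or angle between ipa_bottle's own z axis and vertical above 0.35 rad).
It fails at once if the jar is shifted more than 25 mm or tipped (distance of jar_orange from where it was at the start of the episode above 0.025 m or angle between jar_orange's own z axis and vertical above 0.35 rad).
It fails at once if the reel is shifted more than 25 mm or tipped (distance of solder_reel from where it was at the start of the episode above 0.025 m or angle between solder_reel's own z axis and vertical above 0.35 rad).
It fails at once if the wide spacer is taken out of its bay (distance of wide_spacer from where it was at the start of the episode above 0.04 m).
It also fails if it takes over 72 s, if anything falls off the work surface, if the arm or the gripper's body presses on something with over 40 N, if the wrist force passes 120 N, or if a joint passes its speed limit or range.

### The arm

A 7-joint arm with a two-finger parallel gripper is mounted at the origin on a cart in front of the work surface, level with it; the furniture and walls round the work are solid. World frame = base frame: x ahead of the robot, y to its left, z up, the work surface at z = 0. Lengths are in m, angles in rad, forces in N, time in s.
With the tool pointing down it reaches from about 0.4 to 0.875 m from the base axis. Payload 19.3 kg.
Tool frame: the origin (TCP) lies on the centre line of the jaws, within the pads' length; the fingertips stand 8 mm ahead of it and the grasp point (between the pads) lies 11 mm behind it; z points along the fingers, y is the line along which they close (so a half turn about z gives the same grasp; the last joint's range is limited). The gripper opens to 85 mm and grips with 20 to 120 N. Pads are 22 mm wide; open, the fingers measure 114 mm over their backs; the gripper's body (76 mm by 85 mm) begins 54 mm behind the grasp point. The pads swing forward as they close: fully open they stand 13 mm farther back than shut.
Start: joints at [1.041, 0.521, -0.036, 1.599, 0.021, 1.021, -0.113], TCP at [0.277, -0.56, 0.239] pointing down, gripper open.
Joint ranges: [-2.91, 2.91], [-0.3, 2.13], [-1.5, 1.42], [0.17, 2.43], [-1.26, 4.41], [0.16, 1.93], [-2.52, 2.52]. Speed limits (rad/s): [1.89, 1.89, 2.39, 2.39, 3.01, 3.01, 3.01].

### API

Orientations are given as [roll, pitch, yaw] about the fixed x, y, z axes, in that order (R = Rz(yaw) Ry(pitch) Rx(roll)).
In Python, from workcell import status, grab_frame, camera_params, bot, search_frame, silhouettes gives the robot as it stands.
- The arm moves only by the shell command python3 -m creep 'ROWS' [FORCE]. ROWS is JSON, a list of rows, each a list of 5 numbers: the shift along the tool's x, y, z in units of 60 mm (1.0 is 60 mm), then the turn about the tool's z in units of 8 degrees (1.0 is 8 degrees), then the opening, from 0 (shut) to 1 (fully open). In form: [[x, y, z, twist, hand], ...]. A call has 1 to 5 rows; each row is the pose to reach, as a shift and turn from the pose commanded when the call began, along the tool's axes at that moment; what a row does not reach only later rows make up. A row lasts 1/8 s, in which the tool goes at most 62.5 mm and 10.7 degrees, less where a joint would pass 70% of its speed; a pose out of reach is approached as far as the arm can. A call with a gripper value outside its range is refused whole. The fingers move at their own pace and stop on an object; FORCE is the grip in N (left out, the last holds). Time passes only in rows, so rows that repeat a pose let the fingers close. It gives the time, the measured TCP pose, the force, the opening and the grip force at its end, in the units of the state.
- status.observe(): the state, without advancing time (a new reading comes with each control period).
- grab_frame(name): name is "side" or "top" or "wrist"; returns the picture (384x512x3 uint8, blue, green, red); there is no depth.
- camera_params(name): a dict with "K" (3x3 intrinsics, pixels), "rvec" (rotation vector, rad) and "tvec" (3), from world to camera coordinates, as OpenCV has them; the wrist camera has in their place "tool_from_camera" (4x4, takes a point from camera to tool coordinates, whose origin is the TCP and whose axes are the flange's). Camera axes: x right, y down, z forward; pixel columns grow to the right and rows downward; lengths in m; the calibration is good to about 2 mm. A picture is of the moment at which its call begins: read the wrist's pose just before it. camera_params takes no time and is no camera call.
- bot.job_done(): hands the job in; it is judged then, once.
Trained networks look in the newest picture that a camera, given by its name, has taken for a name from the list of things; names that differ only in an ending like _2 or _b are one class to them, and where a whole thing is asked for, a point or a joint stands for the part that bears it (a point fixed in the world has none). Each returns a list of dicts, best first, with "p" (0 to 1); they miss things now and then, are a little off and sometimes report something else, mostly with a low value. They report only what shows in the picture. A call takes as long as a camera call. They do not tell look-alikes from the thing itself.
- search_frame(camera, name): "extent" ([left, top, right, bottom] as shares, 0 to 1, of the picture: columns of its width, rows of its height, round what is visible of it).
- silhouettes(camera, name): "mask" (384x512 bool, what is visible of it) and "extent" ([left, top, right, bottom] as shares, 0 to 1, of the picture: columns of its width, rows of its height, round what is visible of it).
The state is a dict: "clock": time; "qpos": joint angles; "qd": joint speeds; "joint_efforts": joint torques, N m; "position": TCP position; "tool_rot": TCP orientation; "force": force on the tool from outside, world axes, zero at the start; "moment": the same for the moment, N m; "grip_width": finger opening in m; "finger_force": force on a finger pad.
Only numpy, scipy, OpenCV 4.12 (cv2) and the standard library are available. Lean on these libraries where they do the work, as an engineer would, in place of code of your own. Each camera call takes 0.05 s, during which the arm holds its last target. There are 200 camera calls.

## Working session

There is one attempt and no reset: what is moved stays moved. The work goes in short steps, Python scripts to look and compute and a shell command to move; the robot and the scene stay as the last step left them, time stands still between calls to the robot, and variables do not carry over. Pictures are saved under pics/ and viewed, at most 10 in all, crops included, and the job is handed in when it is done.

```bash
mkdir -p pics; ls; cat > h.py <<'E'
import numpy as np, cv2
from workcell import status, grab_frame, camera_params, bot, search_frame, silhouettes
from scipy.spatial.transform import Rotation as R
def ray(cam,u,v,st=None):
    p=camera_params(cam);K=np.array(p["K"]);d=np.linalg.inv(K)@[u,v,1]
    if cam=="wrist":
        T=np.array(p["tool_from_camera"]);st=st or status.observe()
        Rt=R.from_euler('xyz',st["tool_rot"]).as_matrix()
        return Rt@T[:3,3]+st["position"], Rt@T[:3,:3]@d
    Rm=cv2.Rodrigues(np.array(p["rvec"]))[0]
    return -Rm.T@np.array(p["tvec"]).ravel(), Rm.T@d
def hit(cam,u,v,z,st=None):
    o,d=ray(cam,u,v,st);return o+d*(z-o[2])/d[2]
def proj(cam,X,st=None):
    p=camera_params(cam);K=np.array(p["K"]);X=np.atleast_2d(X).astype(float)
    if cam=="wrist":
        T=np.array(p["tool_from_camera"]);st=st or status.observe()
        Rt=R.from_euler('xyz',st["tool_rot"]).as_matrix()
        c=((X-st["position"])@Rt-T[:3,3])@T[:3,:3]
    else: c=X@cv2.Rodrigues(np.array(p["rvec"]))[0].T+np.array(p["tvec"]).ravel()
    q=c@K.T;return q[:,:2]/q[:,2:]
def rows(target,yaw=None):
    "units of a move to a world TCP target"
    st=status.observe();Rt=R.from_euler('xyz',st["tool_rot"]).as_matrix()
    return np.round(Rt.T@(np.array(target)-st["position"])/0.06,3)
E
python3 - <<'E'
from h import *
for c in("top","side"): cv2.imwrite(f"pics/{c}0.png",grab_frame(c))
s=status.observe();print({k:np.round(v,3) for k,v in s.items()})
for c in("top","side"):
  print(c,ray(c,256,192))
  for n in["magazine","trigger","bay_tray","long_spacer","short_spacer_a","wide_spacer","ipa_bottle","jar_orange","solder_reel"]:
    print(n,[(round(r["p"],2),np.round(np.array(r["extent"])*[512,384,512,384]).astype(int).tolist()) for r in search_frame(c,n) if r["p"]>.15])
E
```

```text
pics
{'clock': np.float64(0.1), 'qpos': array([ 1.041,  0.522, -0.036,  1.6  ,  0.021,  1.021, -0.113]), 'qd': array([-0.001, -0.001,  0.   , -0.003,  0.   , -0.001, -0.001]), 'joint_efforts': array([ 4.0000e-03, -9.2848e+01,  1.9840e+00, -3.7053e+01,  1.8000e-02,
        5.0000e-03, -0.0000e+00]), 'position': array([ 0.277, -0.56 ,  0.239]), 'tool_rot': array([-3.141,  0.   ,  0.46 ]), 'force': array([ 0.372,  0.028, -0.295]), 'moment': array([ 0.015,  0.048, -0.042]), 'finger_force': np.float64(0.0), 'grip_width': np.float64(0.085)}
top (array([ 0.37427648, -0.06632211,  1.29484522]), array([ 0.08987177, -0.02263055, -0.99622911]))
magazine [(0.65, [265, 175, 350, 215])]
trigger [(0.37, [290, 189, 302, 198]), (0.35, [209, 208, 232, 231])]
bay_tray [(0.69, [120, 174, 199, 216])]
long_spacer [(0.45, [118, 194, 135, 206]), (0.27, [289, 188, 302, 199])]
short_spacer_a [(0.73, [139, 191, 156, 200]), (0.7, [131, 224, 145, 237]), (0.56, [160, 184, 179, 197])]
wide_spacer [(0.71, [181, 177, 198, 192]), (0.18, [268, 174, 352, 215])]
ipa_bottle [(0.75, [208, 209, 232, 233])]
jar_orange [(0.69, [224, 166, 232, 181])]
solder_reel [(0.64, [368, 209, 392, 226]), (0.42, [121, 196, 138, 205])]
side (array([-0.03689898,  0.72555341,  0.570417  ]), array([ 0.46201761, -0.77728047, -0.42739816]))
magazine [(0.55, [245, 146, 302, 222])]
trigger [(0.47, [266, 185, 270, 203])]
bay_tray [(0.78, [141, 242, 219, 323])]
long_spacer [(0.77, [156, 273, 176, 306]), (0.49, [242, 145, 303, 222]), (0.49, [267, 187, 270, 203])]
short_spacer_a [(0.9, [204, 286, 221, 324]), (0.68, [169, 264, 182, 287]), (0.66, [178, 248, 197, 267]), (0.34, [243, 144, 304, 221])]
wide_spacer [(0.59, [308, 171, 323, 185]), (0.57, [189, 236, 207, 255])]
ipa_bottle [(0.89, [242, 208, 268, 256])]
jar_orange [(0.61, [210, 215, 227, 236])]
solder_reel [(0.55, [306, 173, 322, 186])]
```

```bash
python3 - <<'E'
from h import *
a=cv2.imread("pics/top0.png")[150:250,100:400];b=cv2.imread("pics/side0.png")[120:330,120:340]
a=cv2.resize(a,(780,260),interpolation=3);b=cv2.resize(b,(346,330),interpolation=3)
o=np.zeros((595,780,3),np.uint8);o[:260]=a;o[262:592,:346]=b;o[262:592,350:790]=cv2.resize(cv2.imread("pics/side0.png"),(430,330));cv2.imwrite("pics/v1.png",o)
def c(e,z):return np.round(hit("top",(e[0]+e[2])/2,(e[1]+e[3])/2,z),3)
print("tray",[np.round(hit("top",u,v,.02),3) for u,v in((120,216),(199,174))])
for n,e,z in[("long",[118,194,135,206],.05),("sA",[139,191,156,200],.04),("sB",[160,184,179,197],.04),("wide",[181,177,198,192],.04),("odd",[131,224,145,237],.04),("bottle",[208,209,232,233],.06),("jar",[224,166,232,181],.03),("reel",[368,209,392,226],.02)]:print(n,c(e,z))
E
```

```text
tray [array([0.4  , 0.338, 0.02 ]), array([0.542, 0.09 , 0.02 ])]
long [0.45 0.31 0.05]
sA [0.467 0.248 0.04 ]
sB [0.485 0.179 0.04 ]
wide [0.506 0.116 0.04 ]
odd [0.356 0.272 0.04 ]
bottle [0.393 0.015 0.06 ]
jar [ 0.545 -0.004  0.03 ]
reel [ 0.418 -0.492  0.02 ]
```

View pics/v1.png

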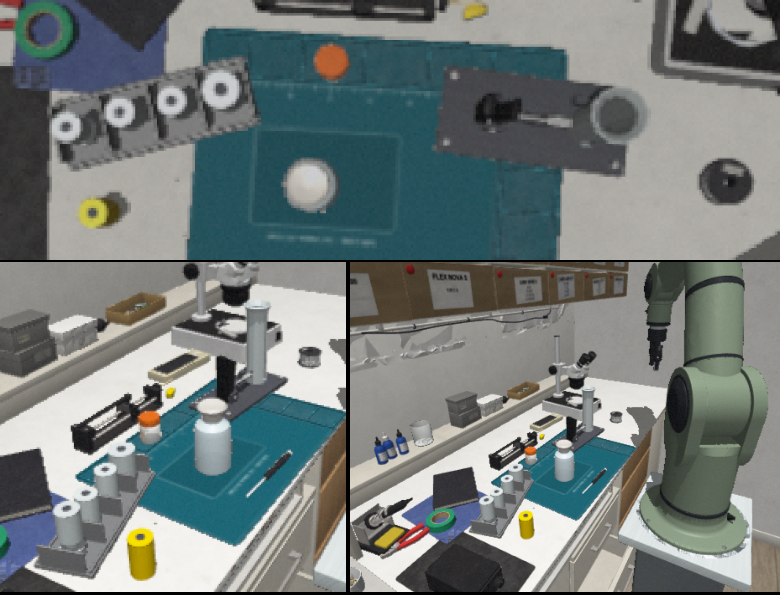

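Top view (512x384 pixels): the tray row runs from (125,199) to (185,184). The tube rim is at (337,194), the grip near (288,192), the bottle at (220,221), the jar at (228,174) and the reel at (380,217).

Candidates for a spacer:
- (125,199): the tallest, in the +y end bay. This is the long spacer.
- (147,193) and (166,188): the two short spacers.
- (185,184): the widest. This is the wide spacer.
- (136,231): the yellow look-alike, to leave alone.

I'll set out towards the tray, then check this with a close look from the wrist camera.

```bash
python3 -m creep '[[1.2,-1.12,-0.7,0,1],[2.4,-2.24,-1.4,0,1],[3.6,-3.36,-1.4,0,1],[4.8,-4.48,-1.4,0,1],[6,-5.6,-1.4,0,1]]'; python3 -m creep '[[0,0,0,0,1],[0,0,0,0,1]]'; python3 - <<'E'
from h import *
print(np.round(status.observe()["qpos"],2))
# rough: over tray 
print(rows([.46,.2,.34]))
im=grab_frame("top");
for n in("magazine","trigger","bay_tray"):
  for r in silhouettes("top",n)[:1]:
    m=r["mask"].astype(np.uint8);print(n,r["p"],m.sum(),np.round(cv2.minAreaRect(cv2.findNonZero(m)),1) if 0 else cv2.minAreaRect(cv2.findNonZero(m)))
    bx=cv2.boxPoints(cv2.minAreaRect(cv2.findNonZero(m)));print([np.round(hit("top",*q,.01)[:2],3) for q in bx])
E
```

```text
clock: 1.62
position: [0.3838, -0.2767, 0.3115]
tool_rot: [3.141, -0.0, 0.46]
force: [1.4, -0.1, 0.2]
grip_width: 0.0857
finger_force: 0.0
clock: 1.88
position: [0.3832, -0.2789, 0.311]
tool_rot: [3.141, 0.0, 0.46]
force: [0.0, 0.7, -0.3]
grip_width: 0.0852
finger_force: 0.0
[ 0.64  0.2  -0.16  1.88  0.04  1.06 -0.65]
[ 4.689 -6.585 -0.487]
magazine 0.69 2474 ((307.8157043457031, 196.37652587890625), (78.62035369873047, 34.377235412597656), 7.253194808959961)
[array([ 0.438, -0.131]), array([ 0.549, -0.143]), array([ 0.523, -0.395]), array([ 0.413, -0.382])]
bay_tray 0.96 1424 ((159.14707946777344, 193.58824157714844), (27.406524658203125, 78.09646606445312), 75.96376037597656)
[array([0.485, 0.352]), array([0.554, 0.109]), array([0.468, 0.084]), array([0.4  , 0.326])]
```

```bash
python3 -m creep '[[0.7,-1,-0.4,-1.3,1],[1.4,-2,-0.5,-2.6,1],[2.1,-3,-0.5,-3.9,1],[2.8,-4,-0.5,-5.2,1],[3.5,-5,-0.5,-6.5,1]]' >/dev/null;python3 -m creep '[[0,0,0,-1.2,1],[0,0,0,-2.4,1],[0,0,0,-3.5,1],[0,0,0,-3.5,1]]'; python3 - <<'E'
from h import *
st=status.observe();print(np.round(st["qpos"],2),np.round(st["tool_rot"],3))
im=grab_frame("wrist");cv2.imwrite("pics/w1.png",im)
for n,zt in(("long_spacer",.088),("short_spacer_a",.068),("wide_spacer",.068)):
  for r in search_frame("wrist",n):
    e=np.array(r["extent"])*[512,384,512,384];print(n,round(r["p"],2),e.round(),hit("wrist",(e[0]+e[2])/2,(e[1]+e[3])/2,zt,st).round(3))
E
```

```text
clock: 3.2
position: [0.4299, 0.0262, 0.3405]
tool_rot: [-3.141, -0.0, 1.854]
force: [0.7, 0.2, -0.1]
grip_width: 0.0854
finger_force: 0.0
[ 0.31  0.13 -0.56  1.92  0.07  1.12  0.01] [-3.141 -0.     1.854]
long_spacer 0.25 [293.   0. 365. 120.] [0.475 0.159 0.088]
short_spacer_a 0.66 [315.  23. 358.  63.] [0.48  0.183 0.068]
short_spacer_a 0.53 [321.   0. 349.  10.] [0.464 0.219 0.068]
wide_spacer 0.61 [308.  75. 353. 114.] [0.494 0.125 0.068]
```

View pics/w1.png

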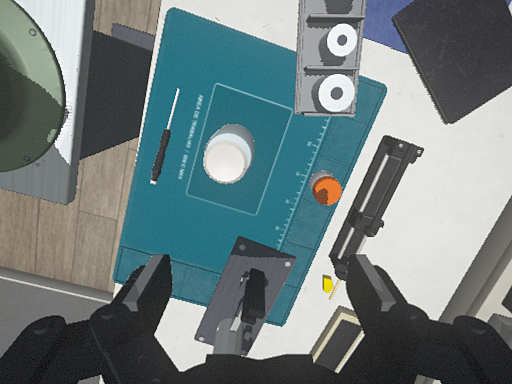

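The wrist picture shows the wide spacer at (336,93) and a short one at (343,40). The bottle is at (232,155), the jar at (326,188) and the magazine near (245,295). I'll move further over the tray.

```bash
python3 -m creep '[[0.9,0,0,0,1],[1.8,0.2,0,0,1],[2.7,0.4,0,0,1],[3.2,0.9,0.3,0,1],[3.2,0.9,0.3,0,1]]' >/dev/null;python3 -m creep '[[0,0,0,0,1]]'; cat > disc.py <<'E'
from h import *
def discs(zs,st,name,show=True):
    im=grab_frame("wrist");cv2.imwrite(f"pics/{name}.png",im)
    out=[]
    for n,zt in zs:
      for r in silhouettes("wrist",n):
        if r["p"]<.3: continue
        e=np.array(r["extent"])*[512,384,512,384]
        m=(r["mask"]&(im.min(2)>200)).astype(np.uint8)
        k,l,s,c=cv2.connectedComponentsWithStats(m)
        if k<2: continue
        i=1+s[1:,4].argmax();h=cv2.convexHull(np.argwhere(l==i)[:,::-1].astype(np.float32))
        (cx,cy),rad=cv2.minEnclosingCircle(h)
        a=hit("wrist",cx,cy,zt,st);b=hit("wrist",cx+rad,cy,zt,st)
        print(n,round(r["p"],2),e.round(),"disc",round(cx),round(cy),a.round(4),"diam",2*np.linalg.norm(a-b).round(4))
E
python3 - <<'E'
from disc import *
st=status.observe();print(np.round(st["qpos"],2))
discs((("long_spacer",.088),("short_spacer_a",.068),("wide_spacer",.068)),st,"w2")
E
```

```text
clock: 4.15
position: [0.4275, 0.2259, 0.3225]
tool_rot: [-3.141, 0.0, 1.855]
force: [0.1, -0.4, -0.2]
grip_width: 0.0857
finger_force: 0.0
[-0.03  0.26 -0.71  1.82  0.19  1.12 -0.52]
short_spacer_a 0.91 [279. 131. 310. 165.] disc 297 150 [0.4699 0.2486 0.068 ] diam 0.0352
short_spacer_a 0.73 [275. 173. 308. 212.] disc 294 184 [0.4811 0.204  0.068 ] diam 0.0026
```

View pics/w2.png

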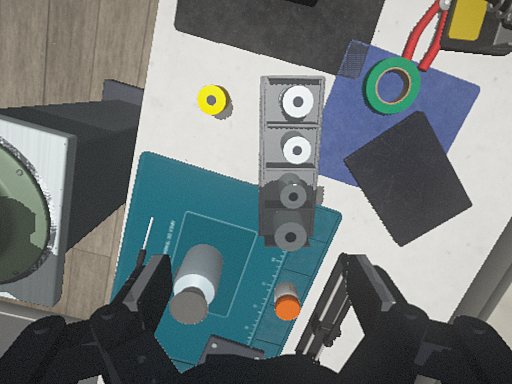

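The picture shows the spacers in one tray row, and the yellow look-alike stands outside it at (211,99):

| Spacer | Pixel |
|---|---|
| Long (top looks biggest for a 36 mm part) | (298,101) |
| Short | (297,150) |
| Short, shaded | (292,195) |
| Wide, shaded | (291,236) |

```bash
python3 - <<'E'
from h import *
st=status.observe();im=cv2.imread("pics/w2.png");g=cv2.GaussianBlur(cv2.cvtColor(im,6),(3,3),0)
P=[]
for n,u,v,z in(("long",298,101,.088),("s1",297,150,.068),("s2",292,195,.068),("wide",291,236,.068)):
    c=g[v-26:v+26,u-26:u+26];C=cv2.HoughCircles(c,cv2.HOUGH_GRADIENT,1,40,param1=120,param2=10,minRadius=12,maxRadius=20)
    uu,vv,r=(C[0,0]+[u-26,v-26,0]) if C is not None else (u,v,0)
    a=hit("wrist",uu,vv,z,st);print(n,round(uu),round(vv),a.round(4),"diam",2*np.linalg.norm(a-hit("wrist",uu+r,vv,z,st)).round(4));P.append(a[:2])
d=P[0]-P[3];print("yaw",np.arctan2(-d[0],d[1]),np.linalg.norm(np.diff(P,axis=0),axis=1))
print(rows([*P[0],.3]))
E
```

```text
long 298 102 [0.4502 0.3046 0.088 ] diam 0.037
s1 300 146 [0.4736 0.2546 0.068 ] diam 0.0496
s2 294 196 [0.4863 0.188  0.068 ] diam 0.035
wide 290 236 [0.5003 0.1281 0.068 ] diam 0.041
yaw 0.2763220335945508 [0.05521207 0.06787988 0.06142813]
[1.16  0.729 0.385]
```

```bash
python3 -m creep '[[0.8,0.5,0,0,1],[1.16,0.73,1,0,1],[1.16,0.73,2,0,1],[1.16,0.73,2.2,0,1],[1.16,0.73,2.2,0,1]]' >/dev/null;python3 -m creep '[[0,0,0,0,1]]'; python3 - <<'E'
from h import *
st=status.observe()
cv2.imwrite("pics/w3.png",grab_frame("wrist"));print(proj("wrist",[[.45,.305,.088],[.47,.2486,.068]],st).round())
print(rows([.450,.305,.062]))
E
```

```text
clock: 5.1
position: [0.4511, 0.3057, 0.1931]
tool_rot: [3.138, -0.001, 1.855]
force: [-0.1, -0.6, -0.2]
grip_width: 0.0854
finger_force: 0.0
[[258. 196.]
 [262. 248.]]
[-0.008 -0.027  2.181]
```

View pics/w3.png

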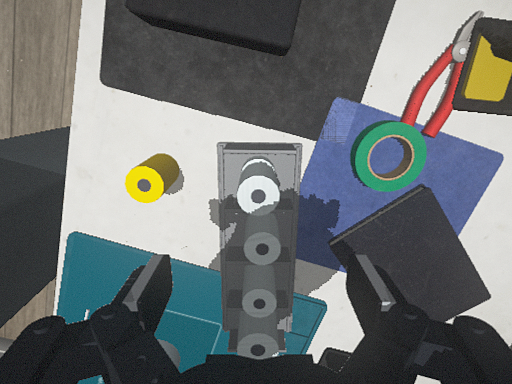

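The long spacer's top is at (259,196), matching the projection (258,196). The next short is at (263,249), which also matches. I'll grasp the long one.

```bash
python3 -m creep '[[0,0,1,0,1],[0,0,1.8,0,1],[0,0,2.18,0,1],[0,0,2.18,0,0.9],[0,0,2.18,0,0]]' 60;python3 -m creep '[[0,0,0,0,0],[0,0,0,0,0],[0,0,0,0,0]]';python3 -m creep '[[0,0,-0.3,0,0],[0,0,-1.2,0,0],[0,0,-2.2,0,0],[0,0,-3.2,0,0],[0,0,-4.2,0,0]]'; python3 - <<'E'
from h import *
p=[hit("wrist",259,303,.068,dict(position=[0.4511,0.3057,0.1931],tool_rot=[3.138,-.001,1.855]))]
print(p); st=status.observe()
print(np.round(st["qpos"],2)); cv2.imwrite("pics/w4.png",grab_frame("wrist"))
cv2.imwrite("pics/t4.png",grab_frame("top"))
E
```

```text
clock: 5.78
position: [0.4509, 0.306, 0.0616]
tool_rot: [3.139, -0.001, 1.856]
force: [0.7, 0.3, -0.1]
grip_width: 0.0605
finger_force: 0.0
clock: 6.15
position: [0.4507, 0.3057, 0.0613]
tool_rot: [3.14, -0.0, 1.856]
force: [-0.9, -2.9, 14.6]
grip_width: 0.0347
finger_force: 58.2
clock: 6.78
position: [0.4494, 0.3052, 0.3153]
tool_rot: [3.141, -0.0, 1.857]
force: [2.3, -0.0, -2.9]
grip_width: 0.0345
finger_force: 60.3
[array([0.48523223, 0.18744516, 0.068     ])]
[-0.17  0.39 -0.72  1.69  0.28  1.16 -0.68]
```

```bash
python3 - <<'E'
from h import *
im=cv2.imread("pics/t4.png");x0,y0,s=255,160,6
c=cv2.resize(im[y0:y0+65,x0:x0+115],None,fx=s,fy=s,interpolation=cv2.INTER_CUBIC)
g=cv2.GaussianBlur(cv2.cvtColor(c,6),(7,7),0)
C=cv2.HoughCircles(g,cv2.HOUGH_GRADIENT,1,60,param1=60,param2=18,minRadius=45,maxRadius=90)
for u,v,r in C[0][:4]:
    uu,vv=x0+(u+.5)/s-.5,y0+(v+.5)/s-.5;a=hit("top",uu,vv,.195);print(uu,vv,a.round(4),2*np.linalg.norm(a-hit("top",uu+r/s,vv,.195)).round(4));cv2.circle(c,(int(u),int(v)),int(r),(0,0,255),1)
cv2.imwrite("pics/t4c.png",c)
E
```

```text
337.16666 193.66667 [ 0.4749 -0.3157  0.195 ] 0.0592
```

View pics/t4c.png

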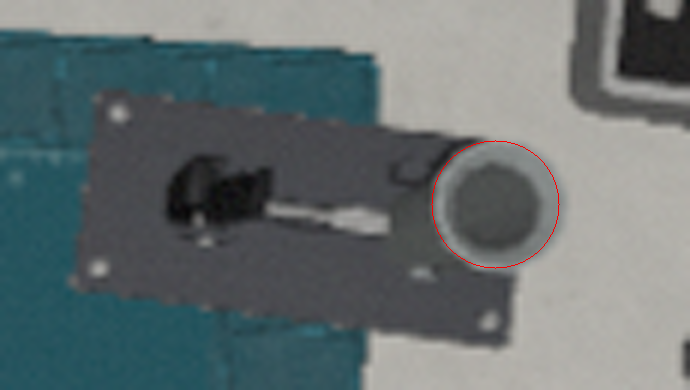

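Tube rim: centre at crop (496,204), which gives world (0.475,-0.316). The outer diameter comes out at 59 mm against 62 mm expected, so it agrees.

```bash
python3 -m creep '[[-0.86,-0.34,0,1.25,0],[-1.72,-0.68,-0.2,2.5,0],[-2.58,-1.02,-0.3,3.75,0],[-3.44,-1.36,-0.3,5,0],[-4.3,-1.7,-0.3,6.25,0]]' >/dev/null;python3 -m creep '[[0,0,0,0,0]]'; python3 - <<'E'
from h import *
f=lambda u,v:hit("top",255+(u+.5)/6-.5,160+(v+.5)/6-.5,.012)[:2]
a,b,c=f(118,112),f(98,267),f(490,322);d=b-c
print(a,b,c,"yaw",np.arctan2(-d[0],d[1]),np.linalg.norm(d))
st=status.observe();print(np.round(st["qpos"],2),rows([.39,-.3,.335]))
E
```

```text
clock: 7.62
position: [0.4238, 0.0258, 0.3304]
tool_rot: [3.141, 0.001, 0.976]
force: [0.0, 1.1, -1.6]
grip_width: 0.0345
finger_force: 60.5
[ 0.53625759 -0.15336108] [ 0.45225686 -0.14445805] [ 0.42848813 -0.35482152] yaw -0.11251166567230043 0.21170201599014524
[ 0.24  0.12 -0.48  1.95  0.06  1.09 -0.86] [-4.812  2.577 -0.07 ]
```

```bash
python3 -m creep '[[-0.8,0.43,0,1.3,0],[-1.6,0.86,-0.1,2.6,0],[-2.4,1.29,-0.1,3.9,0],[-3.2,1.7,-0.1,5.2,0],[-4,2.1,-0.1,6.5,0]]' >/dev/null;python3 -m creep '[[0,0,0,1.3,0],[0,0,0,1.3,0]]'; python3 - <<'E'
from h import *
st=status.observe();print(np.round(st["qpos"],2),rows([.475,-.317,.335]))
cv2.imwrite("pics/w5.png",grab_frame("wrist"))
print(proj("wrist",[[.475,-.317,.195],[.4887,-.192,.118]],st).round())
E
```

```text
clock: 8.5
position: [0.3968, -0.2397, 0.3361]
tool_rot: [-3.141, -0.0, -0.104]
force: [0.5, 0.3, -2.5]
grip_width: 0.0348
finger_force: 60.6
[ 0.54  0.16 -0.14  1.87  0.02  1.11 -1.28] [1.43  1.146 0.017]
[[340.  85.]
 [206.  85.]]
```

View pics/w5.png

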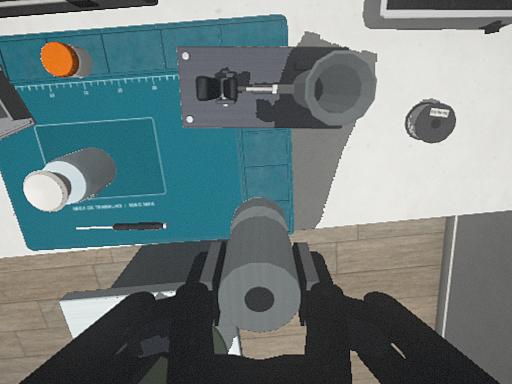

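The rim centre is near (341,87) against a projection of (340,85), so the fix is good. The spacer hangs straight in the jaws, with its top at (260,298). I'll go over the mouth and lower it.

```bash
python3 -m creep '[[0.7,0.6,0,0,0],[1.43,1.15,0,0,0],[1.43,1.15,0,0,0],[1.43,1.15,0,0,0]]';python3 -m creep '[[0,0,0.5,0,0],[0,0,1,0,0],[0,0,1.5,0,0],[0,0,1.5,0,0],[0,0,1.5,0,0]]'; python3 - <<'E'
from h import *
st=status.observe();print(np.round(st["position"],4),rows([.475,-.317,.219]))
E
```

```text
clock: 9.05
position: [0.4748, -0.317, 0.3357]
tool_rot: [-3.141, 0.001, -0.101]
force: [0.3, 0.9, -2.3]
grip_width: 0.0344
finger_force: 60.8
clock: 9.68
position: [0.475, -0.3179, 0.2475]
tool_rot: [3.141, -0.002, -0.104]
force: [-0.9, 0.6, -0.8]
grip_width: 0.0347
finger_force: 60.8
[ 0.475  -0.3179  0.2475] [-0.003 -0.015  0.474]
```

```bash
python3 -m creep '[[0,0,0.2,0,0],[0,0,0.2,0,0]]';python3 -m creep '[[0,0,0.15,0,0],[0,0,0.3,0,0],[0,0,0.3,0,0]]'
```

```text
clock: 9.93
position: [0.4744, -0.3179, 0.2334]
tool_rot: [-3.141, 0.001, -0.105]
force: [0.1, -0.0, -1.6]
grip_width: 0.0346
finger_force: 61.0
clock: 10.3
position: [0.4743, -0.3179, 0.2149]
tool_rot: [-3.141, 0.001, -0.106]
force: [0.5, 0.3, -2.5]
grip_width: 0.0349
finger_force: 60.9
```

The bore is entered without contact. I'll release, rise and look.

```bash
python3 -m creep '[[0,0,0,0,0.7],[0,0,0,0,1],[0,0,0,0,1]]';python3 -m creep '[[0,0,-1,0,1],[-0.7,-0.6,-2,0,1],[-1.4,-1.2,-2,0,1],[-1.4,-1.2,-2,0,1]]'; python3 - <<'E'
from h import *
st=status.observe()
im=grab_frame("wrist");cv2.imwrite("pics/w6.png",im);a=im[20:160,230:450]
s=grab_frame("side");b=s[135:235,230:330]
cv2.imwrite("pics/v6.png",np.hstack([cv2.resize(a,(440,280)),cv2.resize(b,(280,280),interpolation=3)]))
print(proj("wrist",[[.475,-.317,.195]],st),proj("side",[[.475,-.317,.195],[.475,-.317,.119]]),rows([.485,.188,.335]))
E
```

```text
clock: 10.68
position: [0.4748, -0.3182, 0.2161]
tool_rot: [3.141, -0.0, -0.106]
force: [0.1, -1.0, 0.2]
grip_width: 0.085
finger_force: 0.0
clock: 11.18
position: [0.3973, -0.236, 0.3375]
tool_rot: [3.141, -0.002, -0.105]
force: [0.3, -0.6, 0.2]
grip_width: 0.0854
finger_force: 0.0
[[343.30608588  85.09332299]] [[282.17908085 146.06955191]
 [281.90381779 166.80250179]] [ 0.685 -7.204  0.022]
```

View pics/v6.png

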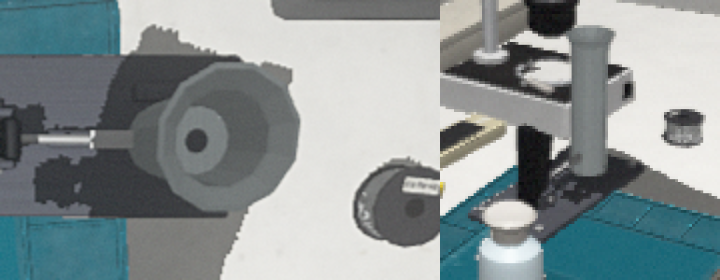

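Looking down the tube, the spacer's top with its hole is at crop (197,140), standing level inside. The wrist pixel is about (328,90). Next is the short at (0.470,0.249).

```bash
python3 - <<'E'
from h import *
print(proj("wrist",[[.475,-.317,.119],[.475,-.317,.092]]))
E
python3 -m creep '[[0.2,-0.85,0,-1.3,1],[0.4,-1.7,0,-2.6,1],[0.5,-2.55,0,-3.9,1],[0.5,-3.4,0,-5.2,1],[0.5,-4.2,0,-6.5,1]]' >/dev/null
python3 -m creep '[[0,0,0,0,1]]'; python3 - <<'E'
from h import *
st=status.observe();print(rows([.470,.2488,.30]),(1.847-st["tool_rot"][2])*180/np.pi/8)
E
```

```text
[[323.82008248  87.32249221]
 [319.16628719  87.44807139]]
clock: 12.02
position: [0.4562, 0.0126, 0.3353]
tool_rot: [-3.14, -0.001, 0.809]
force: [-0.2, -1.3, -0.2]
grip_width: 0.0851
finger_force: 0.0
[ 3.006 -2.551  0.595] 7.435727584165293
```

```bash
python3 -m creep '[[0.65,-0.55,0,-1.25,1],[1.3,-1.1,0,-2.5,1],[1.95,-1.65,0,-3.75,1],[2.6,-2.2,0.3,-5,1],[3,-2.55,0.6,-6.2,1]]' >/dev/null
python3 -m creep '[[0,0,0,-1.2,1],[0,0,0,-1.2,1]]'; python3 - <<'E'
from h import *
st=status.observe();print(np.round(st["qpos"],2),rows([.470,.2488,.30]))
im=grab_frame("wrist");cv2.imwrite("pics/w7.png",im)
q=proj("wrist",[[.470,.2488,.068],[.4856,.188,.068]],st);print(q.round())
a=int(q[0,0])-80;b=int(q[0,1])-70;c=im[max(b,0):b+190,a:a+160].copy();cv2.imwrite("pics/v7.png",cv2.resize(c,None,fx=3,fy=3))
E
```

```text
clock: 12.9
position: [0.4713, 0.2449, 0.2989]
tool_rot: [-3.14, -0.001, 1.832]
force: [0.2, -0.5, -0.0]
grip_width: 0.0852
finger_force: 0.0
[-0.05  0.38 -0.71  1.75  0.27  1.12 -0.59] [ 0.069 -0.004 -0.019]
[[260. 158.]
 [259. 206.]]
```

View pics/v7.png

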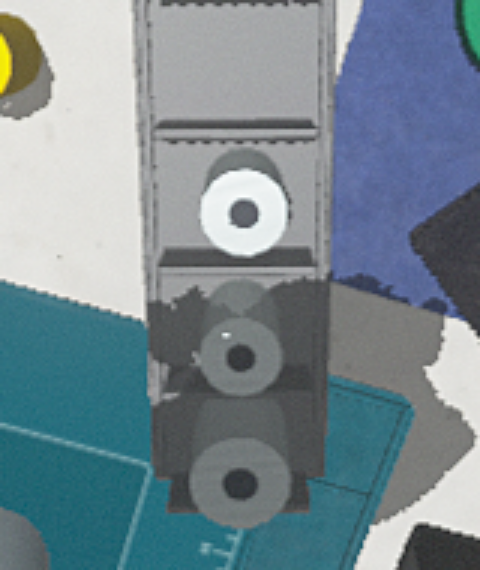

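The short's top is at wrist (261,159) against a projection of (260,158). The second short is at (260,207) against (259,206). I'll grasp the first.

```bash
python3 -m creep '[[0.07,0,1,0,1],[0.07,0,2,0,1],[0.07,0,3,0,1],[0.07,0,4,0,1],[0.07,0,4.27,0,1]]' >/dev/null;python3 -m creep '[[0,0,0,0,1],[0,0,0,0,0],[0,0,0,0,0],[0,0,0,0,0],[0,0,0,0,0]]' 60; python3 -m creep '[[0,0,-0.3,0,0],[0,0,-1.2,0,0],[0,0,-2.2,0,0],[0,0,-3.2,0,0],[0,0,-4.3,0,0]]'; python3 - <<'E'
from h import *
print(rows([.475,-.3175,.31]))
E
```

```text
clock: 14.2
position: [0.47, 0.2497, 0.0449]
tool_rot: [3.14, 0.0, 1.835]
force: [-1.8, -2.3, 15.6]
grip_width: 0.0346
finger_force: 58.1
clock: 14.82
position: [0.4685, 0.2493, 0.3013]
tool_rot: [3.141, -0.0, 1.836]
force: [1.4, 0.5, -1.8]
grip_width: 0.0344
finger_force: 60.4
[-9.146 -2.368 -0.149]
```

```bash
python3 -m creep '[[-0.9,-0.24,-0.15,0,0],[-1.8,-0.48,-0.15,0,0],[-2.7,-0.72,-0.15,0,0],[-3.6,-0.96,-0.15,0,0],[-4.5,-1.2,-0.15,0,0]]' >/dev/null; python3 -m creep '[[-0.9,-0.24,0,0,0],[-1.8,-0.48,0,0,0],[-2.7,-0.72,0,0,0],[-3.6,-0.96,0,0,0],[-4.5,-1.17,0,0,0]]' >/dev/null;python3 -m creep '[[0,0,0,0,0],[0,0,0,0,0]]'; python3 - <<'E'
from h import *
print(np.round(status.observe()["qpos"],2),rows([.4748,-.3175,.25]))
E
```

```text
clock: 16.32
position: [0.4729, -0.3081, 0.3078]
tool_rot: [3.141, -0.0, 1.836]
force: [1.3, 0.4, -2.0]
grip_width: 0.0347
finger_force: 60.5
[ 0.84  0.39 -0.5   1.66  0.2   1.14  0.55] [-0.159 -0.011  0.963]
```

```bash
python3 -m creep '[[-0.16,-0.01,0,0,0],[-0.16,-0.01,0.5,0,0],[-0.16,-0.01,0.95,0,0],[-0.16,-0.01,0.95,0,0],[-0.16,-0.01,0.95,0,0]]';python3 -m creep '[[0,0,0.2,0,0],[0,0,0.4,0,0],[0,0,0.58,0,0],[0,0,0.58,0,0]]'
```

```text
clock: 16.95
position: [0.4756, -0.3182, 0.2513]
tool_rot: [3.141, 0.001, 1.836]
force: [-0.1, -0.7, -1.1]
grip_width: 0.0343
finger_force: 60.4
clock: 17.45
position: [0.4742, -0.3178, 0.214]
tool_rot: [-3.14, -0.002, 1.835]
force: [-3.6, 1.9, -4.5]
grip_width: 0.0342
finger_force: 61.9
```

```bash
python3 -m creep '[[0,0,0,0,0.7],[0,0,0,0,1],[0,0,0,0,1]]';python3 -m creep '[[0,0,-0.7,0,1],[0,0,-1.5,0,1],[0.8,0,-1.5,0,1],[1.7,0,-1.5,0,1],[2.6,0,-1.5,0,1]]'; python3 - <<'E'
from h import *
print(rows([.4856,.188,.25]))
im=grab_frame("top");w=grab_frame("wrist");cv2.imwrite("pics/t8.png",im);cv2.imwrite("pics/w8.png",w)
X=[[.475,-.317,.195],[.475,-.317,.179]];q=proj("top",X);print(q.round(1),proj("wrist",X).round(1))
a,b=q[0].astype(int);g=cv2.cvtColor(im,6)[b-14:b+15:2,a-14:a+15:2];print(g)
E
```

```text
clock: 17.82
position: [0.4753, -0.3184, 0.2157]
tool_rot: [3.141, 0.001, 1.835]
force: [-0.1, -1.0, 0.0]
grip_width: 0.085
finger_force: 0.0
clock: 18.45
position: [0.4338, -0.1662, 0.3056]
tool_rot: [3.141, 0.001, 1.835]
force: [1.6, 0.6, 0.5]
grip_width: 0.0855
finger_force: 0.0
[5.474 2.374 0.925]
[[337.7 193.7]
 [336.3 194.1]] [[258.8 341.2]
 [258.8 329.5]]
[[102  98 101  99  94  54 100 101  99 101  98 100 140 168 166]
 [102 105 102 103  96  54 104 100 101  98 100  98 136 168 168]
 [105 106 105 102  97  51 102 100 100  98 102 100  90 168 166]
 [105 106 106 108  98  55 102  98  98 100 103 101  69 168 169]
 [108 111 106 109  99  57 102  99  99 100 101  99  48 169 170]
 [111 111 111 110  98  55  99 100 100 101 101 101  64 168 168]
 [115 117 112 116  93  56 101 101 101 100  99 100  58 161 170]
 [118 120 120 118  88  53 102 100 103 101 100 100  59 154 166]
 [123 122 119 120  74  53 100 100 102 101 100  98  61 159 170]
 [119 121 119 123  56  55 101 100 100  98  98 103  67 165 170]
 [107 108 118 116  54  61 102 102 100 103  99  97  89 169 170]
 [ 99  91 107 107  61  58 103  98 100  98 101  99 108 169 169]
 [100  99  98 101 103  94  99 100  98 101 100 101 138 167 170]
 [ 99 100  99 100 102  80 100 100  98 100 101  99 140 168 168]
 [ 95 100 100  98 100  80  99 100  99  98 101 100 142 168 169]]
```

```bash
python3 -m creep '[[0.92,0.4,0,0,1],[1.84,0.8,0,0,1],[2.76,1.2,0,0,1],[3.68,1.6,0,0,1],[4.6,2,0,0,1]]'>/dev/null;python3 -m creep '[[0.88,0.37,0.4,0,1],[0.88,0.37,0.9,0,1],[0.88,0.37,0.9,0,1]]'; python3 - <<'E'
from h import *
st=status.observe();print(rows([.4856,.188,.042]))
im=grab_frame("wrist");cv2.imwrite("pics/w9.png",im)
q=proj("wrist",[[.4856,.188,.068]],st)[0];print(q)
for r in search_frame("wrist","short_spacer_a")[:3]:print(r["p"],np.array(r["extent"])*[512,384,512,384])
E
```

```text
clock: 19.55
position: [0.485, 0.1867, 0.25]
tool_rot: [-3.139, 0.0, 1.836]
force: [0.3, -0.2, 1.3]
grip_width: 0.0854
finger_force: 0.0
[0.019 0.027 3.467]
[261.31375043 170.61754204]
0.86 [127.7952  26.8032 184.0128  69.8112]
0.76 [245.2992 145.8816 278.6816 188.8128]
0.58 [174.8992 342.6816 209.1008 371.2128]
```

```bash
python3 -m creep '[[0.02,0.02,1,0,1],[0.02,0.02,2,0,1],[0.02,0.02,3,0,1],[0.02,0.02,3.43,0,1],[0.02,0.02,3.43,0,1]]' >/dev/null;python3 -m creep '[[0,0,0,0,0],[0,0,0,0,0],[0,0,0,0,0],[0,0,0,0,0]]' 60; python3 -m creep '[[0,0,-0.3,0,0],[0,0,-1.2,0,0],[0,0,-2.2,0,0],[0,0,-3.2,0,0],[0,0,-4.4,0,0]]'; python3 - <<'E'
from h import *
print(rows([.475,-.3175,.31]))
E
```

```text
clock: 20.78
position: [0.4872, 0.1883, 0.0468]
tool_rot: [3.14, 0.0, 1.835]
force: [-1.9, -3.1, 16.1]
grip_width: 0.0346
finger_force: 58.1
clock: 21.4
position: [0.4856, 0.1882, 0.3032]
tool_rot: [3.141, -0.0, 1.836]
force: [0.4, -0.8, -2.2]
grip_width: 0.0343
finger_force: 60.3
[-8.088 -2.379 -0.117]
```

```bash
python3 -m creep '[[-0.9,-0.26,-0.15,0,0],[-1.8,-0.52,-0.15,0,0],[-2.7,-0.78,-0.15,0,0],[-3.6,-1.04,-0.15,0,0],[-4.5,-1.3,-0.15,0,0]]' >/dev/null; python3 -m creep '[[-0.9,-0.26,0,0,0],[-1.8,-0.52,0,0,0],[-2.7,-0.78,0,0,0],[-3.59,-1.08,0,0,0],[-3.59,-1.08,0,0,0]]' >/dev/null;python3 -m creep '[[0,0,0,0,0],[0,0,0,0,0]]'; python3 - <<'E'
from h import *
st=status.observe();print(rows([.475,-.3178,.25]))
E
```

```text
clock: 22.9
position: [0.4757, -0.3163, 0.3097]
tool_rot: [3.141, 0.0, 1.837]
force: [0.2, -0.1, -2.7]
grip_width: 0.0342
finger_force: 60.6
[-0.021 -0.018  0.995]
```

```bash
python3 -m creep '[[-0.02,-0.02,0.5,0,0],[-0.02,-0.02,1,0,0],[-0.02,-0.02,1.1,0,0],[-0.02,-0.02,1.1,0,0]]';python3 -m creep '[[0,0,0.15,0,0],[0,0,0.3,0,0],[0,0,0.3,0,0]]';python3 -m creep '[[0,0,0.05,0,0],[0,0,0.1,0,0],[0,0,0.1,0,0]]'
```

```text
clock: 23.4
position: [0.475, -0.3186, 0.2438]
tool_rot: [3.141, 0.0, 1.836]
force: [1.0, 0.5, -2.0]
grip_width: 0.0343
finger_force: 60.5
clock: 23.78
position: [0.4743, -0.3189, 0.2244]
tool_rot: [-3.141, -0.001, 1.835]
force: [0.9, 0.4, -1.4]
grip_width: 0.0342
finger_force: 60.5
clock: 24.15
position: [0.4744, -0.3189, 0.2188]
tool_rot: [-3.141, -0.0, 1.835]
force: [-0.5, 1.2, -2.9]
grip_width: 0.0347
finger_force: 60.5
```

```bash
python3 -m creep '[[0,0,0.04,0,0],[0,0,0.04,0,0]]';python3 -m creep '[[0,0,0.04,0,0],[0,0,0.04,0,0]]'
```

```text
clock: 24.4
position: [0.4748, -0.319, 0.2173]
tool_rot: [3.141, 0.001, 1.835]
force: [-3.4, 2.7, 8.2]
grip_width: 0.0344
finger_force: 61.8
clock: 24.65
position: [0.4756, -0.3196, 0.2163]
tool_rot: [3.14, 0.003, 1.835]
force: [-6.4, 2.5, 27.0]
grip_width: 0.0343
finger_force: 64.1
```

Contact came with the spacer's underside at about 0.178 m, where 0.179 m was expected. So the stack stands on the tongue. I'll release and look.

```bash
python3 -m creep '[[0,0,-0.06,0,0],[0,0,-0.06,0,0.7],[0,0,-0.06,0,1],[0,0,-0.06,0,1]]';python3 -m creep '[[0,0,-0.6,0,1],[0,0,-1.5,0,1],[0.4,-1,-1.8,1.3,1],[0.8,-1.6,-1.8,2.6,1],[1.2,-1.9,-1.8,3.9,1]]'; python3 - <<'E'
from h import *
st=status.observe();print(np.round(st["qpos"],2),rows([.40,-.215,.32]),(st["tool_rot"][2]+.11)*180/np.pi/8)
E
```

```text
clock: 25.15
position: [0.4745, -0.319, 0.2176]
tool_rot: [-3.141, -0.0, 1.835]
force: [-0.4, -0.1, -0.4]
grip_width: 0.0853
finger_force: 0.0
clock: 25.78
position: [0.3437, -0.2793, 0.3261]
tool_rot: [3.141, 0.001, 1.282]
force: [0.5, 0.3, 0.4]
grip_width: 0.0853
finger_force: 0.0
[ 0.98  0.16 -0.49  1.92  0.08  1.09  0.17] [1.294 0.595 0.101] 9.972360987729248
```

```bash
python3 -m creep '[[0.3,0.15,0.1,1.3,1],[0.6,0.3,0.1,2.6,1],[0.9,0.45,0.1,3.9,1],[1.2,0.6,0.1,5.2,1],[1.3,0.6,0.1,6.5,1]]' >/dev/null;python3 -m creep '[[0,0,0,1.3,1],[0,0,0,2.6,1],[0,0,0,3.5,1],[0,0,0,3.5,1]]'; python3 - <<'E'
from h import *
st=status.observe();im=grab_frame("wrist");cv2.imwrite("pics/w10.png",im)
y=np.array([.11,.994,0]);t=np.array([.4748,-.318,0]);sq=t+.125*y
print(sq,proj("wrist",[t+[0,0,.239],t+[0,0,.195],sq+.007*y+[0,0,.118]],st).round(),rows(sq+[0,0,.2]))
cv2.imwrite("pics/v10.png",cv2.resize(im[0:230,150:420],None,fx=2.5,fy=2.5))
E
```

```text
clock: 26.9
position: [0.4019, -0.2142, 0.3198]
tool_rot: [3.142, 0.0, -0.105]
force: [-0.1, 0.1, -0.3]
grip_width: 0.0859
finger_force: 0.0
[ 0.48855 -0.19375  0.     ] [[402.  87.]
 [378.  88.]
 [224.  87.]] [ 1.401 -0.488  1.997]
```

View pics/v10.png

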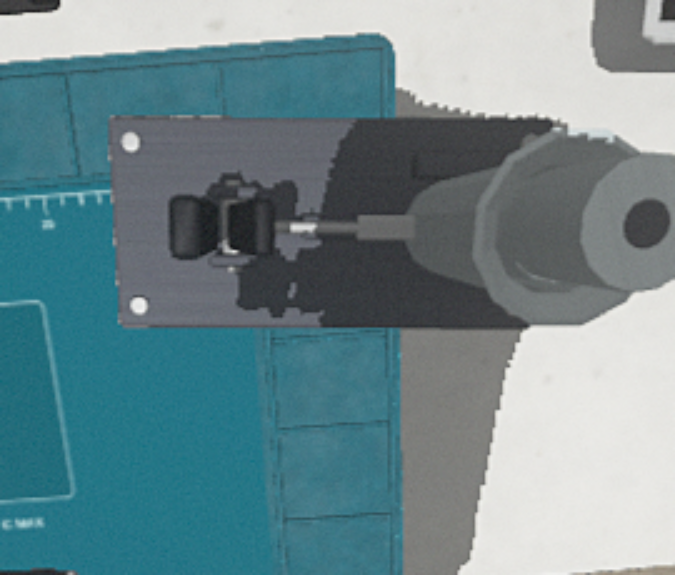

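The two short spacers stand stacked above the rim: the top disc is at crop (647,223). The grip is at (188,228) and the trigger leans at (253,228), both as projected to within 3 mm. I'll go over the squeeze point.

```bash
python3 -m creep '[[0.7,-0.25,0,0,1],[1.37,-0.49,0,0,1],[1.37,-0.49,1,0,1],[1.37,-0.49,2,0,1],[1.37,-0.49,2,0,1]]' 30;python3 -m creep '[[0,0,0.7,0,1],[0,0,1.4,0,1],[0,0,2.02,0,1],[0,0,2.02,0,1],[0,0,2.02,0,1]]'; python3 - <<'E'
from h import *
print(rows([.4865,-.1937,.077]))
E
```

```text
clock: 27.58
position: [0.4849, -0.1931, 0.1971]
tool_rot: [-3.14, 0.006, -0.103]
force: [-0.7, -0.1, 1.7]
grip_width: 0.0855
finger_force: 0.0
clock: 28.2
position: [0.4882, -0.1942, 0.0811]
tool_rot: [3.141, -0.003, -0.105]
force: [-0.3, -0.7, 0.5]
grip_width: 0.0854
finger_force: 0.0
[-0.029 -0.006  0.068]
```

```bash
python3 -m creep '[[0,0,0,0,0.6],[0,0,0,0,0.4],[0,0,0,0,0.2],[0,0,0,0,0],[0,0,0,0,0]]' 30;python3 -m creep '[[0,0,0,0,0],[0,0,0,0,0],[0,0,0,0,0],[0,0,0,0,0]]' 30
```

```text
clock: 28.82
position: [0.4874, -0.1928, 0.0799]
tool_rot: [-3.141, -0.001, -0.105]
force: [-4.3, 8.2, 16.9]
grip_width: 0.0271
finger_force: 34.8
clock: 29.32
position: [0.4875, -0.1928, 0.08]
tool_rot: [-3.141, -0.002, -0.105]
force: [-4.3, 8.6, 17.7]
grip_width: 0.0275
finger_force: 34.7
```

The jaws read 27.5 mm, so the trigger is fully squeezed. I'll open, rise and check.

```bash
python3 -m creep '[[0,0,0,0,0.4],[0,0,0,0,0.7],[0,0,0,0,1],[0,0,0,0,1]]';python3 -m creep '[[0,0,-1,0,1],[0,0,-2,0,1],[0,0,-3,0,1],[0,0,-4,0,1],[-1.3,0.45,-4,0,1]]' >/dev/null;python3 -m creep '[[-0.1,0,0,0,1],[-0.1,0,0,0,1]]'; python3 - <<'E'
from h import *
st=status.observe();im=grab_frame("wrist");cv2.imwrite("pics/w11.png",im);s=grab_frame("side")
t=np.array([.4748,-.318,0]);print(proj("wrist",[t+[0,0,.239],t+[0,0,.212],t+[0,0,.195]],st).round())
a=cv2.resize(im[0:200,150:450],(600,400));b=cv2.resize(s[135:335,130:330],(190,190));b=np.vstack([b,np.zeros((210,190,3),np.uint8)])
cv2.imwrite("pics/v11.png",np.hstack([a,b]))
for r in search_frame("side","wide_spacer"):print(r["p"],np.array(r["extent"])*[512,384,512,384])
E
```

```text
clock: 29.82
position: [0.4869, -0.1936, 0.0788]
tool_rot: [-3.141, -0.0, -0.106]
force: [-0.2, 0.8, 0.2]
grip_width: 0.0849
finger_force: 0.0
clock: 30.7
position: [0.4199, -0.2071, 0.3189]
tool_rot: [3.141, -0.001, -0.106]
force: [0.5, 0.3, -0.8]
grip_width: 0.0853
finger_force: 0.0
[[412. 114.]
 [395. 111.]
 [387. 110.]]
0.84 [185.1904 237.6192 208.4864 256.512 ]
0.3 [210.5856 214.3104 223.0784 236.6976]
```

View pics/v11.png

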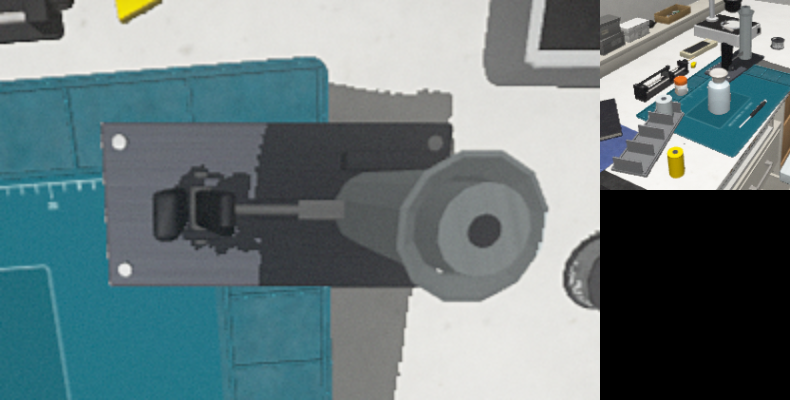

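The stack has dropped: the top disc is now at wrist (392,115), where (395,111) was projected for 0.212 m. The bystanders and the wide spacer stand as before. I'll compare the trigger's position before and after numerically.

```bash
python3 - <<'E'
from h import *
y=np.array([.11,.994,0]);t=np.array([.4748,-.318,0]);sq=t+.125*y-[.003,0,0];g=sq+.007*y+[0,0,.118]
for n,st in(("w10",dict(position=[.4019,-.2142,.3198],tool_rot=[3.142,0,-.105])),("w11",dict(position=[.4199,-.2071,.3189],tool_rot=[3.141,-.001,-.106]))):
    P=[g]+[sq-y*(.009+.085*np.sin(.2-a))+[0,0,.014+.085*np.cos(.2-a)] for a in(0,.1,.2)]
    q=proj("wrist",P,st);print(n,q.round(1).tolist())
    im=cv2.cvtColor(cv2.imread(f"pics/{n}.png"),6);v=int(q[1,1]);
    for vv in(v-3,v,v+3):print(vv,im[vv,215:280].tolist())
E
```

```text
w10 [[224.0, 90.1], [255.8, 90.2], [248.2, 90.2], [240.4, 90.1]]
87 [112, 112, 79, 42, 51, 67, 67, 71, 67, 75, 69, 67, 64, 49, 47, 39, 34, 37, 31, 32, 36, 42, 52, 62, 88, 81, 43, 32, 35, 32, 39, 35, 36, 46, 43, 41, 42, 53, 63, 65, 64, 54, 50, 39, 39, 53, 57, 60, 55, 60, 51, 52, 48, 47, 46, 37, 73, 94, 100, 99, 97, 106, 76, 55, 51]
90 [110, 109, 77, 43, 47, 65, 76, 71, 71, 73, 70, 65, 57, 53, 45, 37, 26, 40, 38, 39, 36, 32, 45, 63, 82, 78, 46, 30, 35, 36, 36, 44, 40, 41, 40, 42, 39, 46, 67, 71, 62, 58, 50, 35, 54, 94, 110, 107, 104, 104, 93, 191, 225, 217, 217, 215, 214, 210, 213, 215, 223, 167, 102, 108, 110]
93 [105, 114, 82, 45, 44, 66, 76, 78, 71, 73, 75, 67, 55, 52, 46, 39, 32, 31, 35, 39, 28, 27, 57, 64, 87, 75, 48, 35, 36, 33, 41, 37, 38, 34, 42, 32, 37, 55, 66, 71, 61, 58, 53, 37, 40, 82, 98, 92, 92, 86, 90, 100, 106, 99, 106, 95, 86, 84, 103, 115, 103, 72, 60, 61, 62]
w11 [[232.7, 107.5], [263.6, 106.6], [256.1, 106.6], [248.5, 106.6]]
103 [110, 110, 107, 106, 109, 108, 104, 108, 105, 109, 113, 78, 40, 52, 64, 70, 69, 70, 72, 73, 71, 61, 48, 40, 32, 31, 26, 41, 44, 48, 88, 100, 73, 38, 34, 35, 37, 39, 47, 32, 38, 35, 34, 36, 39, 51, 58, 69, 65, 54, 49, 34, 70, 99, 103, 95, 100, 98, 99, 102, 97, 101, 97, 102, 100]
106 [110, 110, 109, 113, 110, 111, 110, 111, 108, 109, 114, 79, 31, 46, 72, 76, 74, 78, 76, 73, 63, 54, 50, 33, 35, 37, 37, 36, 27, 48, 85, 102, 72, 36, 28, 37, 33, 30, 36, 36, 44, 33, 30, 37, 44, 51, 66, 65, 61, 57, 45, 37, 58, 78, 87, 82, 86, 86, 90, 91, 88, 91, 90, 90, 89]
109 [104, 102, 105, 106, 111, 108, 108, 109, 103, 111, 114, 75, 44, 56, 64, 75, 77, 74, 77, 68, 59, 54, 42, 33, 35, 32, 34, 35, 39, 54, 72, 94, 75, 39, 34, 40, 26, 40, 34, 37, 41, 31, 40, 34, 44, 51, 66, 68, 64, 57, 49, 45, 46, 54, 55, 56, 52, 53, 56, 56, 55, 59, 53, 53, 50]
```

After the squeeze the trigger top sits 30 px from the grip. Rest predicts 30.9 px and half squeezed 23.4 px, so it has sprung back.

```bash
python3 -c "from workcell import bot; print(bot.job_done())"
```

```text
the job is handed in; nothing more can be done
None
```

I handed the job in at about 31 s of robot time. The tube holds the long spacer and both shorts, dropped to the floor, and the trigger has sprung back to rest within what the picture can resolve. The wide spacer, bottle, jar and reel look undisturbed; the judging result was not shown to me.

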